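Slant an inspection lamp over a fresh casting

ROBOT

A 7-joint arm with a two-finger parallel gripper is mounted at the origin on the work surface. World frame = base frame: x ahead of the robot, y to its left, z up, the work surface at z = 0. Lengths are in mm, angles in rad, forces in N, time in s.
With the tool pointing down it reaches from about 400 to 850 mm from the base axis. Payload 6.9 kg.
Tool frame: the origin (TCP) lies midway between the tips of the shut fingers; the grasp point (between the pads) lies 19 mm behind it; y points along the fingers, z is the direction in which the jaws open and shut, and the axes are right-handed (so a half turn about y gives the same grasp; the last joint's range is limited). The gripper opens to 85 mm and grips with 20 to 120 N. Pads are 22 mm wide; open, the fingers measure 114 mm over their backs; the gripper's body (76 mm by 85 mm) begins 54 mm behind the grasp point. The pads swing forward as they close: fully open they stand 13 mm farther back than shut.
Start: joints at [-1.177, 0.507, -0.238, 1.5, 0.126, 1.149, -0.155], TCP at [178.02, 599.099, 231.275] pointing down, gripper open.
Joint ranges: [-3.08, 3.08], [-0.24, 2.05], [-1.43, 1.35], [0, 2.5], [-1.52, 4.66], [0.17, 1.96], [-2.89, 2.89]. Speed limits (rad/s): [2.39, 2.39, 3.14, 3.14, 3.14, 3.14, 3.14].

INTERFACE

Orientations are given as a 3x3 rotation matrix whose columns are the frame's x, y, z axes.
In Python, from bench import robot gives the robot as it stands. The module is installed in compiled form; this text tells all that it offers. Calls block until the motion is done:
- robot.goto(position, orientation): joint-space move of the TCP to a pose.
- robot.line_to(position, rate=150, rot=None): straight line of the TCP; rot=None keeps the orientation; rate is the mean speed in mm/s.
- robot.move_j(angles): joint-space move.
- robot.open_gripper() and robot.grab(): open the fingers fully, or close them until they stop; the grip force is fixed at half the most.
- robot.dwell(seconds).
- robot.inverse_kinematics(position, orientation): joint angles nearest the present ones, or None.
- robot.observe(): the state.
- robot.grab_frame(name): name is "scene" or "top"; returns a dict with "color" (420x560x3 uint8, red, green, blue), "intrinsics" (3x3 intrinsics, pixels), "distortion" ([k1, k2, p1, p2, k3] as OpenCV has them; the pictures are not rectified), "world_to_cam" (4x4, takes a point from world to camera coordinates). Camera axes: x right, y down, z forward; pixel columns grow to the right and rows downward; lengths in mm; the calibration is good to about 2 mm. A picture is of the moment at which its call begins. There is no depth.
A pose or a line that the arm cannot do raises robot.PlanningError and nothing moves.
- robot.finish_job(): hands the job in, once; it reports no verdict.
The state is a dict: "time_s": time; "joints": joint angles; "joint_vel": joint speeds; "tau": joint torques, N m; "eef_pos": TCP position; "tool_rot": TCP orientation; "force": force on the tool from outside, world axes, zero at the start; "torque": the same for the moment, N m; "width": opening from 0.0 (shut) to 1.0 (fully open).
Only numpy, scipy, OpenCV 4.12 (cv2) and the standard library are available. Lean on these libraries where they do the work, as an engineer would, in place of code of your own. Each camera call takes 0.05 s, during which the arm holds its last target.

TASK

Lift the aluminium casting out of the open mould and set it down, not dropped, flat with its flange fully on the round glass of the black inspection base. Then draw the red inspection lamp out of its grey holder, slant it about halfway between upright and level with its lens end downwards, and aim it at the middle of the casting from roughly a hand's breadth (8 to 10 cm) away. Finish while still holding the lamp steady there, raised and touching nothing but the gripper, and leave the dial gauge, green tray and brass ring undisturbed.

Things in the scene. Friction and masses are not known exactly. Their poses are not given: they have to be found in the camera images.
- mould: open dark steel mould half, fixed block 120 x 110 x 40 mm high (blue band round its side, four brass discs on top) with a round cavity, 68 mm across and 10 mm deep, in the middle of its top face. Origin: centre of its underside, z up.
- part: loose aluminium flanged casting, about 110 g: round flange 64 mm across, 8 mm thick, with a round hub 34 mm across (24 mm blind bore) standing 26 mm above it; 34 mm in all. Starts flange down on the cavity floor, 30 mm above the table, hub 24 mm proud of the mould; grip the hub from above at any yaw. Origin: centre of the flange's underside, z up through the hub.
- part_top (a point): the middle of the casting at the top of its hub (34 mm above its origin): the point to aim the lamp at.
- stage: fixed black inspection base 160 x 160 x 40 mm high with cream strips on two sides and a round pale green glass inset, 100 mm in diameter, flush in the middle of its top. Origin: centre of its underside, z up.
- glass (a point): centre of the glass inset, on its upper surface (40 mm above the table), z up.
- holder: fixed grey block 80 x 80 x 60 mm high, with an upright round hole 33 mm in diameter and 52 mm deep (floor 8 mm above the table) in the middle of its top. Origin: centre of its underside, z up.
- lamp: loose round pen-type lamp, 130 mm long, about 120 g: black head 30 mm across for 34 mm from the lens, tapering by 42 mm to a red barrel 24 mm across; black tail cap, same width, last 12 mm. Starts lens down, loosely in the holder, lens 8 mm and tail 138 mm above the table; lifts straight out. Origin: centre of the lens; z runs from lens to tail (shines along -z).
- lamp_tail (a point): centre of the lamp's tail end, 130 mm from the lens along the lamp.
- dial_gauge: bystander: loose steel dial gauge with white face lying on the table, 56 mm in diameter, 18 mm high, stem reaching 71 mm from the centre along its x axis. Origin: underside of the dial's centre. Do not disturb.
- green_tray: bystander: loose green open tray 90 x 70 x 35 mm high. Origin: centre of its underside. Do not disturb.
- setting_ring: bystander: loose plain brass ring 52 mm in diameter, 28 mm bore, 16 mm high, lying on the table. Origin: centre of its underside. Do not disturb.
- holder_mouth (a point): centre of the mouth of the holder's hole, level with its top (60 mm above the table).
Not all that is in view belongs to the job. There is more than one size of the part; the one meant has the size given above.

How it is judged (in metres and radians):
On the way, in this order (a step that is already met when the one before it is completed fails the run):
1. the casting is carried down onto the glass while the fingers still hold it (horizontal distance between part and glass below 0.018 m and angle between part's own z axis and vertical below 0.12 rad and z of part in the frame of glass between -0.004 and 0.008 m and contact force between part and the fingers above 0.5 N), for 0.05 s.
2. with the casting left on the glass, the gripper has drawn the lamp's lens clear above the holder (horizontal distance between part and glass below 0.018 m and angle between part's own z axis and vertical below 0.12 rad and z of part in the frame of glass between -0.004 and 0.008 m and contact force between part and the fingers below 0.1 N and linear speed of part below 0.02 m/s and z of lamp in the frame of holder_mouth above 0.005 m and contact force between lamp and the fingers above 0.5 N and contact force between lamp and holder below 0.1 N), for 0.1 s.
At the end, for the whole second after the job is handed in: Casting flat (7 deg), released, still, within 18 mm of the glass centre. Lamp still, held by the fingers alone, lens down, 29 to 61 deg from upright, lens over 100 mm up and 45 to 160 mm from the casting's top middle along the lamp, beam line within 30 mm of it in lamp x and y (horizontal distance between part and glass below 0.018 m and angle between part's own z axis and vertical below 0.12 rad and z of part in the frame of glass between -0.004 and 0.008 m and contact force between part and the fingers below 0.1 N and linear speed of part below 0.02 m/s and contact force between lamp and the fingers above 1 N and contact force between lamp and holder below 0.1 N and contact force between lamp and stage below 0.1 N and contact force between lamp and part below 0.1 N and angle between lamp's own z axis and vertical between 0.5 and 1.07 rad and height (world z) of lamp above 0.1 m and x of part_top in the frame of lamp between -0.03 and 0.03 m and y of part_top in the frame of lamp between -0.03 and 0.03 m and z of part_top in the frame of lamp between -0.16 and -0.045 m and linear speed of lamp below 0.04 m/s); the arm keeps its last pose, push and grip.
It fails at once if the dial gauge is moved more than 20 mm (distance of dial_gauge from where it was at the start of the episode above 0.02 m).
It fails at once if the green tray is moved more than 20 mm (distance of green_tray from where it was at the start of the episode above 0.02 m).
It fails at once if the brass ring is moved more than 20 mm (distance of setting_ring from where it was at the start of the episode above 0.02 m).
It also fails if it takes over 64 s, if anything falls off the work surface, if the arm or the gripper's body presses on something with over 40 N, if the wrist force passes 120 N, or if a joint passes its speed limit or range.

## Working session

There is one attempt and no reset: what is moved stays moved. The work goes in short steps, each a Python script; the robot and the scene stay as the last script left them, time stands still between calls to the robot, and variables do not carry over. Pictures are saved under pics/ and viewed, and the job is handed in when it is done.

```bash
mkdir -p pics; python3 - <<'E'
from bench import robot
import cv2,pickle
s=robot.observe(); print(s)
d={}
for n in("scene","top"):
    f=robot.grab_frame(n); d[n]=f
    cv2.imwrite(f"pics/{n}0.png",f["color"][:,:,::-1])
    print(f["intrinsics"],f["distortion"],f["world_to_cam"])
pickle.dump(d,open("f0.pkl","wb"))
E
```

```text
{'time_s': 0.0, 'joints': array([-1.17649762,  0.50834435, -0.23752985,  1.50114669,  0.12574661,
        1.14890862, -0.15481101]), 'joint_vel': array([ 0.00108261,  0.00072337,  0.00051503, -0.00166323, -0.00057138,
       -0.00265971,  0.0014663 ]), 'tau': array([ 7.92122974e-04, -6.20595217e+01, -2.18689419e+00, -2.49643332e+01,
        1.26327993e-02,  1.22644575e-02,  1.40965405e-06]), 'eef_pos': array([177.94230175, 598.60067044, 230.42104249]), 'tool_rot': array([[ 9.58595666e-01, -4.43267493e-04,  2.84770351e-01],
       [-2.84770686e-01, -1.75657959e-03,  9.58594059e-01],
       [ 7.53082019e-05, -9.99998359e-01, -1.81007917e-03]]), 'force': array([-0.69761151,  0.73931115, -0.39756667]), 'torque': array([-0.02183603,  0.00544066,  0.03463028]), 'width': 0.998957285218536}
[[476.96876044   0.         278.0683847 ]
 [  0.         476.96876044 210.76366442]
 [  0.           0.           1.        ]] [0.05297528 0.         0.         0.         0.        ] [[ 6.92945158e-01  7.20558582e-01 -2.49466966e-02 -3.85201557e+02]
 [ 3.69357428e-01 -3.84492962e-01 -8.46014333e-01 -1.17405163e+02]
 [-6.19194718e-01  5.77027288e-01 -5.32576201e-01  1.29977296e+03]
 [ 0.00000000e+00  0.00000000e+00  0.00000000e+00  1.00000000e+00]]
[[466.2045347    0.         277.71498847]
 [  0.         466.2045347  208.96936083]
 [  0.           0.           1.        ]] [-0.02184779  0.          0.          0.          0.        ] [[-2.50697484e-02 -9.99683223e-01  2.22748802e-03  1.56987768e+01]
 [-9.96827975e-01  2.48296627e-02 -7.56139986e-02  5.81780242e+02]
 [ 7.55347380e-02 -4.11604629e-03 -9.97134676e-01  9.47657796e+02]
 [ 0.00000000e+00  0.00000000e+00  0.00000000e+00  1.00000000e+00]]
```

View pics/scene0.png

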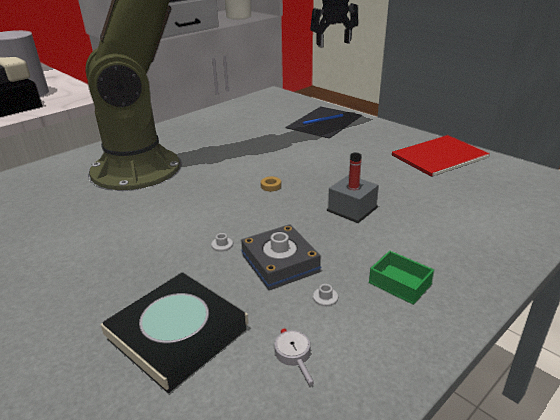

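View pics/top0.png

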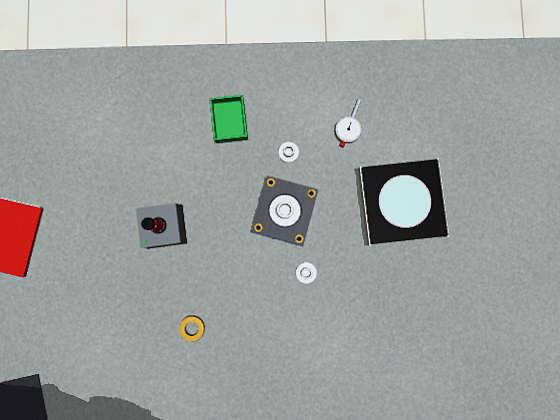

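The scene view shows the mould (281,250), glass (174,317) and lamp (355,165). The top view shows the casting at (285,210), glass (405,201), lamp tail (148,224), tray (229,119), gauge (348,129) and ring (192,328). The two small castings are the wrong size. Next I'll measure each position by casting rays.

```bash
cat > h.py <<'E'
import numpy as np,cv2
def onplane(f,uv,z):
    p=cv2.undistortPoints(np.array([[uv]],float),f["intrinsics"],np.array(f["distortion"]))[0,0]
    T=f["world_to_cam"];R=T[:3,:3];c=-R.T@T[:3,3]
    d=R.T@np.array([p[0],p[1],1]); return c+d*(z-c[2])/d[2]
def proj(f,P):
    T=f["world_to_cam"]
    return cv2.projectPoints(np.array(P,float).reshape(-1,3),cv2.Rodrigues(T[:3,:3])[0],T[:3,3],f["intrinsics"],np.array(f["distortion"]))[0].reshape(-1,2)
def blobs(m,mina=20):
    n,l,s,c=cv2.connectedComponentsWithStats(m.astype(np.uint8)); 
    return [(s[i],c[i],l==i) for i in range(1,n) if s[i,4]>=mina]
def ell(m):
    c=max(cv2.findContours(m.astype(np.uint8),0,1)[0],key=cv2.contourArea)
    return cv2.fitEllipse(c)
E
python3 - <<'E'
from h import *; import pickle
d=pickle.load(open("f0.pkl","rb"))
for n in d:
    f=d[n];hsv=cv2.cvtColor(f["color"],cv2.COLOR_RGB2HSV);H,S,V=[hsv[:,:,i].astype(int) for i in range(3)]
    print(n)
    g=(H>70)&(H<100)&(S>25)&(V>140)
    for s,c,m in blobs(g,800):
        e=ell(m);print("glass",e,onplane(f,e[0],40))
    r=((H<8)|(H>172))&(S>120)&(V>50)
    for s,c,m in blobs(r,15):
        print("red",s,c)
    b=(S<25)&(V>140)
    for s,c,m in blobs(b,60):
        if s[4]<3000 and s[1]>100: e=ell(m);print("white",s,e[0],e[1],onplane(f,e[0],38))
    b=(H>12)&(H<28)&(S>100)&(V>90)
    for s,c,m in blobs(b,8): print("brass",s[4],c,onplane(f,c,40))
t=d["top"]["color"]; 
a=cv2.resize(t[185:265,110:320,::-1],None,fx=3.8,fy=3.8,interpolation=cv2.INTER_NEAREST);cv2.imwrite("pics/z1.png",a)
t=d["scene"]["color"];a=cv2.resize(t[140:290,230:390,::-1],None,fx=4,fy=4,interpolation=cv2.INTER_NEAREST);cv2.imwrite("pics/z2.png",a)
E
```

```text
scene
glass ((173.62493896484375, 317.3100280761719), (42.30424880981445, 64.05314636230469), 74.35667419433594) [ 592.38910614 -263.39812776   40.        ]
red [   0    0   93   84 4718] [51.39614243 31.71301399]
red [ 281    0   32   92 2682] [296.70954512  44.11558538]
red [ 392  135   97   41 2024] [437.76037549 153.89130435]
red [350 160  11   4  28] [354.75       161.89285714]
red [349 164  11  25 224] [353.88392857 176.18303571]
red [281 329   5   4  15] [282.8        330.26666667]
white [347 109  28  10  61] (361.0149841308594, 113.5920639038086) (3.272026777267456, 28.57512092590332) [257.85766426 646.94399359  38.        ]
white [297 146  24  19 126] (309.26458740234375, 155.1436767578125) (14.715219497680664, 20.000669479370117) [342.87513465 319.67635572  38.        ]
white [443 200  15  26  96] (450.151123046875, 212.15475463867188) (12.45015811920166, 21.057750701904297) [744.38883888 318.5701074   38.        ]
white [129 208  84  38 896] (167.1824188232422, 225.44789123535156) (28.801071166992188, 69.36537170410156) [ 357.00100364 -124.77583831   38.        ]
white [46
[... 4418 characters left out ...]
15039   38.        ]
white [269 195  32  32 738] (284.4923095703125, 210.0769805908203) (30.018972396850586, 30.719587326049805) [578.16326292 -12.57613403  38.        ]
white [187 322  10  12  94] (191.41648864746094, 327.71502685546875) (9.240312576293945, 11.143709182739258) [345.78262211 180.6521991   38.        ]
brass 44 [270.38636364 182.04545455] [636.34496892  14.86534713  40.        ]
brass 42 [310.88095238 192.92857143] [611.85940953 -67.46881523  40.        ]
brass 43 [257.69767442 227.1627907 ] [544.52147832  42.88867413  40.        ]
brass 40 [298.575 238.35 ] [519.71924051 -39.6409397   40.        ]
brass 353 [191.45892351 328.5184136 ] [344.53348429 180.21882184  40.        ]
```

View pics/z1.png

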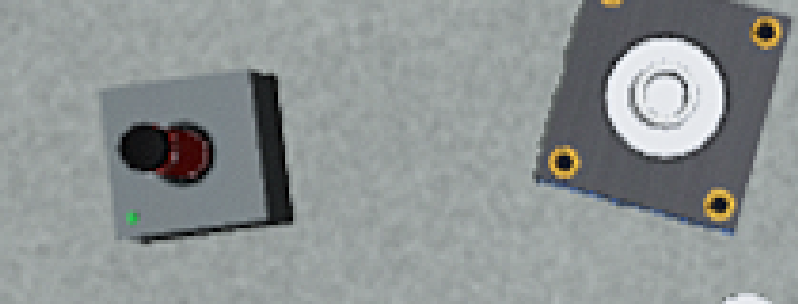

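View pics/z2.png

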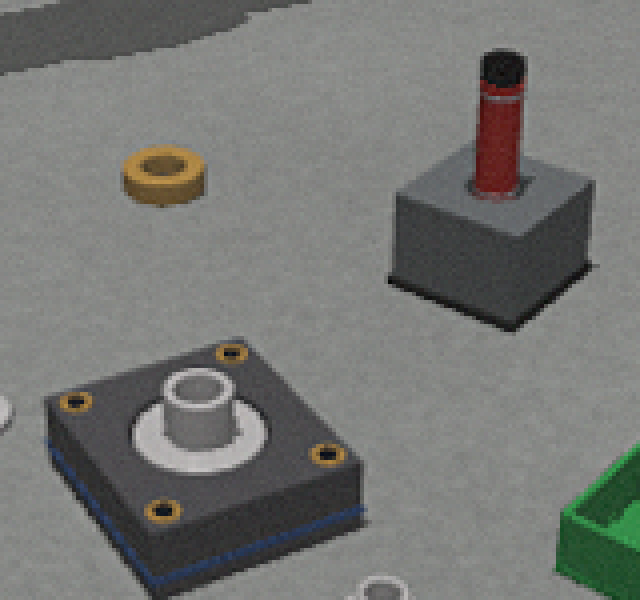

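```bash
cat >> h.py <<'E'
def Rt(yd,zd):
    y=np.array(yd,float);y/=np.linalg.norm(y);z=np.array(zd,float);z-=y*(y@z);z/=np.linalg.norm(z)
    return np.column_stack([np.cross(y,z),y,z])
def down(th): return Rt([0,0,-1],[np.cos(th),np.sin(th),0])
E
python3 - <<'E'
from h import *; import pickle
from bench import robot
d=pickle.load(open("f0.pkl","rb"))
f=d["top"];s=d["scene"]
print("tail",onplane(f,(148.7,223.2),138),onplane(s,(355.8,155.2),138))
print("hole",onplane(f,(158.2,225.3),60),onplane(s,(355.8,186.8),60))
print("hubtop",onplane(f,(110+665/3.8,185+96/3.8),64),onplane(s,(230+199/4,140+388/4),64))
G=np.array([591.7,-261.1,74.])
for th in np.arange(0,np.pi,np.pi/6):
    q=[robot.inverse_kinematics(p,down(th)) for p in ([578,-14,42],[578,-14,150],[591,-261,52],[591,-261,150],[533,280,85],[533,280,260])]
    print(round(np.degrees(th)),[None if a is None else np.round(a,2)[[0,4,6]] for a in q])
# lamp-aligned final poses: lens at 90 from part top; grip point 92 from lens
for tilt in (35,40,45):
  for az in range(0,360,30):
    u=np.array([np.sin(np.radians(tilt))*np.cos(np.radians(az)),np.sin(np.radians(tilt))*np.sin(np.radians(az)),np.cos(np.radians(tilt))])
    tcp=G+u*(90+92-19)
    for r in range(0,180,30):
        side=np.cross(u,[0,0,1]);side/=np.linalg.norm(side);up=np.cross(side,u)
        z=np.cos(np.radians(r))*side+np.sin(np.radians(r))*up
        for sg in(1,-1):
            q=robot.inverse_kinematics(tcp,Rt(-u,sg*z))
            if q is not None: print(tilt,az,r,sg,np.round(q,2))
E
```

```text
tail [552.99524892 238.07691057 138.        ] [556.87724835 233.1303585  138.        ]
hole [552.39160475 240.45444139  60.        ] [559.22502111 237.99119483  60.        ]
hubtop [575.86887285 -13.09142198  64.        ] [580.34649487 -16.91694532  64.        ]
0 [array([-0.16, -0.22,  0.2 ]), array([-0.22, -0.2 ,  0.18]), array([ 0.04, -0.55,  0.87]), array([-0.03, -0.52,  0.84]), array([-0.59, -0.08, -0.45]), array([-0.61, -0.06, -0.46])]
30 [array([-0.08, -0.1 ,  0.6 ]), array([-0.14, -0.11,  0.62]), array([ 0.16, -0.35,  1.21]), array([ 0.07, -0.37,  1.24]), array([-0.51,  0.01, -0.01]), array([-0.53, -0.  ,  0.  ])]
60 [array([0.  , 0.03, 1.  ]), array([-0.06, -0.04,  1.07]), array([ 0.28, -0.15,  1.56]), array([ 0.19, -0.23,  1.63]), array([-0.44,  0.11,  0.42]), array([-0.44,  0.06,  0.47])]
90 [array([0.08, 0.15, 1.41]), array([0.01, 0.02, 1.53]), array([ 0.38, -0.  ,  1.95]), array([ 0.25, -0.15,  2.08]), array([-0.38,  0.19,  0.86]), array([-0.38,  0.1 ,  0.95])]
120 [array([0.15, 0.26, 1.83]), array([0.08, 0.09, 1.99]), array([0.45, 0.11, 2.37]), array([ 0.29, -0.1 ,  2.5
[... 15705 characters left out ...]
4 -1.19  1.86 -1.57]
45 270 0 1 [ 0.68  1.05  0.36  0.8  -0.79  1.96 -2.24]
45 270 0 -1 [ 0.68  1.05  0.36  0.8  -0.79  1.96  0.9 ]
45 270 30 1 [ 0.68  1.05  0.36  0.8  -0.79  1.96 -2.76]
45 270 30 -1 [ 0.68  1.05  0.36  0.8  -0.79  1.96  0.38]
45 270 60 1 [ 1.1   1.21 -1.23  0.79  0.32  1.85  2.34]
45 270 60 -1 [ 0.68  1.05  0.36  0.8  -0.79  1.96 -0.14]
45 270 90 1 [ 1.03  1.11 -0.83  0.8   0.02  1.81  2.  ]
45 270 90 -1 [ 0.68  1.05  0.36  0.8  -0.79  1.96 -0.67]
45 270 120 1 [ 0.8   1.03 -0.04  0.8  -0.52  1.87  1.81]
45 270 120 -1 [ 0.68  1.05  0.36  0.8  -0.79  1.96 -1.19]
45 270 150 1 [ 0.68  1.05  0.36  0.8  -0.79  1.96  1.43]
45 270 150 -1 [ 0.68  1.05  0.36  0.8  -0.79  1.96 -1.71]
```

```bash
python3 - <<'E'
from h import *
from bench import robot
R=down(np.pi/2)
robot.goto([578,-14.5,130],R)
print(robot.observe()["eef_pos"],robot.observe()["time_s"])
robot.line_to([578,-14.5,75],120)
s=robot.observe();print(s["eef_pos"],s["force"])
for n in("scene","top"):
    c=robot.grab_frame(n)["color"]; c=c[190:310,180:340] if n=="scene" else c[140:260,205:365]
    cv2.imwrite(f"pics/a_{n}.png",cv2.resize(c[:,:,::-1],None,fx=4,fy=4))
E
```

```text
[578.15924956 -13.27214162 130.12160557] 2.7167
[578.27874371 -14.28015982  75.2847662 ] [ 0.62878682 -0.1159777   0.96165529]
```

View pics/a_scene.png

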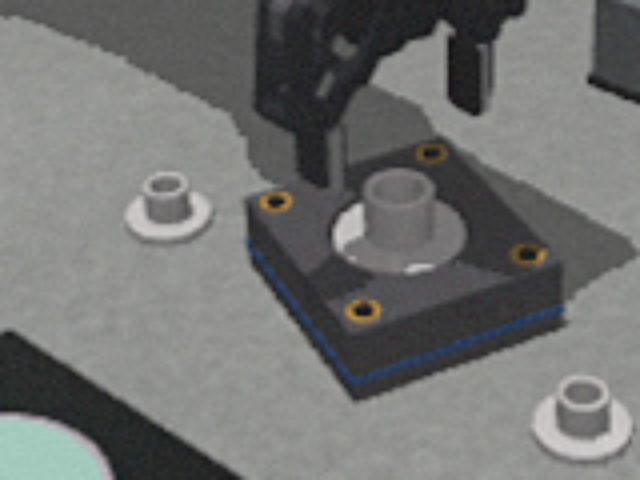

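View pics/a_top.png

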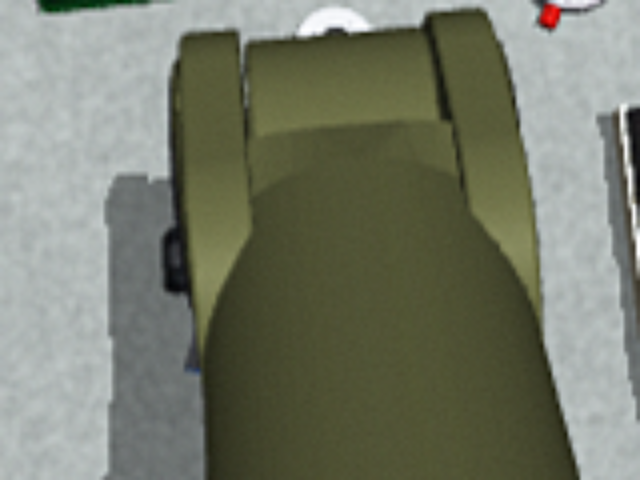

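The scene view has the fingers straddling the hub, at crop (320,160) and (470,85), with the hub at (400,195). They line up. The arm hides the casting in the top view. I'll descend and grip.

```bash
python3 - <<'E'
from h import *
from bench import robot
robot.line_to([578,-14.5,41],80)
s=robot.observe();print(s["eef_pos"],s["force"])
robot.grab()
s=robot.observe();print(s["eef_pos"],s["force"],s["torque"],s["width"],s["time_s"])
c=robot.grab_frame("scene")["color"][190:310,180:340]
cv2.imwrite("pics/b.png",cv2.resize(c[:,:,::-1],None,fx=4,fy=4))
E
```

```text
[578.03302439 -14.49618521  40.92861623] [ 0.84272974 -0.18170411 -0.48052932]
[578.29331865 -14.46187836  41.71309972] [-1.15062061 -0.33308462  5.60973798] [0.06800676 0.24718454 0.08804452] 0.3708039947279215 4.5417
```

View pics/b.png

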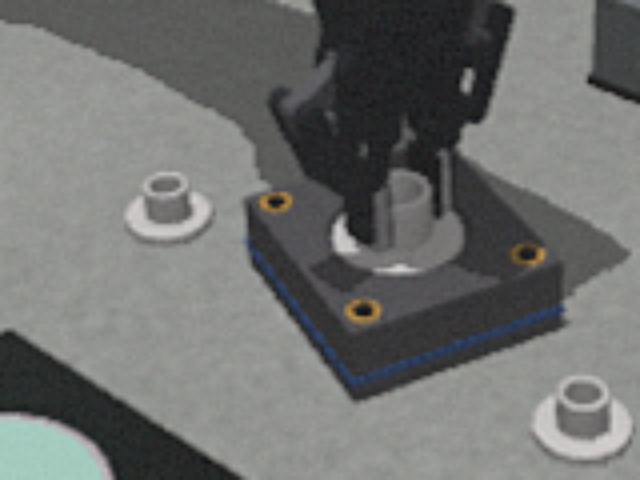

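```bash
python3 - <<'E'
from h import *
from bench import robot
robot.line_to([578,-14.5,110],80)
s=robot.observe();print(s["eef_pos"],s["force"],s["torque"],s["width"])
robot.line_to([591.7,-261.1,110],150)
robot.line_to([591.7,-261.1,60],80)
s=robot.observe();print(s["eef_pos"],s["force"],s["torque"],s["width"],s["time_s"])
c=robot.grab_frame("scene")["color"][240:400,80:280]
cv2.imwrite("pics/c.png",cv2.resize(c[:,:,::-1],None,fx=3.7,fy=3.7))
E
```

```text
[577.59864458 -14.50715955 109.47806815] [-0.26357642 -0.65554949 -1.06843341] [ 0.00452607  0.0106007  -0.02042175] 0.3713459968598096
[ 591.94673865 -261.22088013   60.181096  ] [-0.17559793 -1.0448582  -2.03965599] [-0.01404395 -0.01682375 -0.0017767 ] 0.37446717467588836 8.1833
```

View pics/c.png

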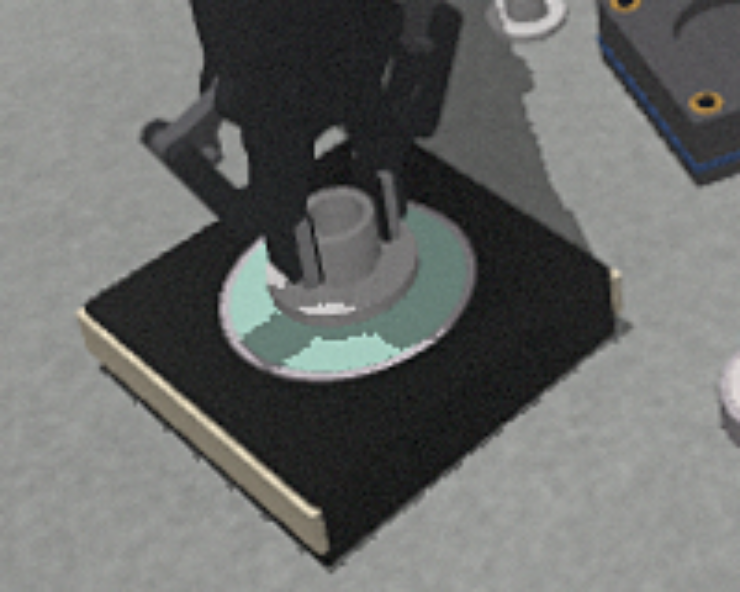

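The casting is held level just above the glass at crop (345,250), and it looks centred. I'll lower it in steps, watching the force.

```bash
python3 - <<'E'
from h import *
from bench import robot
P=[591.7,-261.1]
f0=robot.observe()["force"][2]
for z in np.arange(54,48.4,-0.7):
    robot.line_to([*P,z],40)
    s=robot.observe();print(round(z,1),s["eef_pos"][2],s["force"][2])
    if s["force"][2]-f0>4: break
robot.dwell(0.3)
s=robot.observe();print(s["eef_pos"],s["force"],s["width"])
robot.open_gripper()
robot.line_to([*P,130],120)
print(robot.observe()["time_s"])
c=robot.grab_frame("scene")["color"][240:400,80:280]
cv2.imwrite("pics/d.png",cv2.resize(c[:,:,::-1],None,fx=3.7,fy=3.7))
E
```

```text
54.0 53.84371324103102 -1.947983664100927
53.3 53.35102752792986 -1.4287137990718641
52.6 52.57897954326289 -1.4741180375657827
51.9 51.82453290789389 -0.6679792556354744
51.2 51.739001837429406 4.842029492429608
[ 591.7422191  -261.12642041   51.73743036] [-1.38090632  0.3315753   4.97616516] 0.37160133671404544
11.2083
```

View pics/d.png

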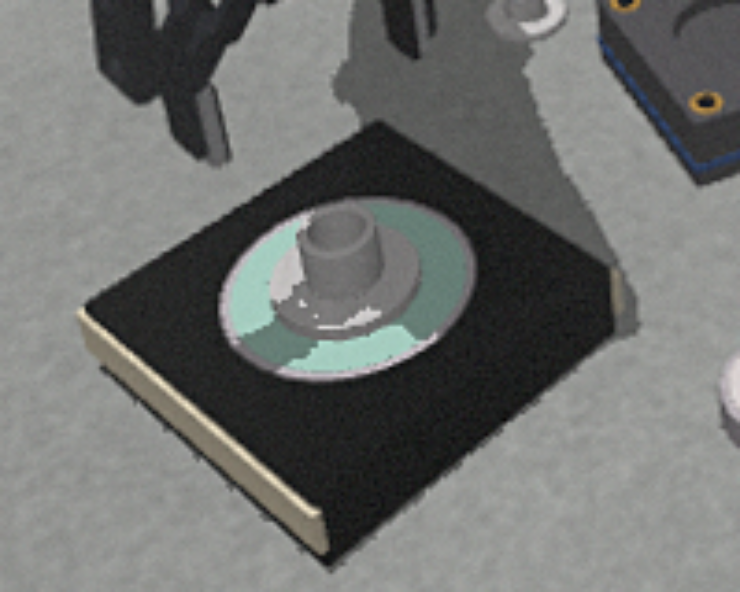

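The casting sits flat with its flange fully on the glass, at crop (345,275). Next I'll refine the lamp position from the first frames and then approach it.

```bash
python3 - <<'E'
from h import *; import pickle
d=pickle.load(open("f0.pkl","rb"))
for n,(r0,r1,c0,c1) in {"top":(212,236,138,168),"scene":(148,198,340,372)}.items():
    f=d[n];im=f["color"][r0:r1,c0:c1].astype(int)
    dark=im.max(2)<48; red=(im[:,:,0]-im[:,:,2]>35)
    for nm,m in(("dark",dark),("red",red)):
        s,c,mm=max(blobs(m,5),key=lambda b:b[0][4]); print(n,nm,s,c+[c0,r0])
        if nm=="dark":
            (x,y),r=cv2.minEnclosingCircle(np.argwhere(mm)[:,::-1].astype(np.float32)); print((x+c0,y+r0),r,onplane(f,(x+c0,y+r0),138 if n=="top" else 132))
from scipy.optimize import least_squares
# ray intersect of barrel axis: predicted pixel of axis for averaged pos
for P in ([555,237.5],):
    for n in d: print(n,proj(d[n],[[*P,138],[*P,132],[*P,100],[*P,60]]).round(1).tolist())
E
```

```text
top dark [  4   6  13  12 126] [147.88888889 223.36507937]
(147.81818199157715, 223.0) 6.5461859703063965 [553.40095067 239.69140613 138.        ]
top red [13  7 12 12 92] [157.43478261 225.22826087]
scene dark [10  5 11  9 77] [355.31168831 156.85714286]
(355.0, 157.0) 5.385264873504639 [553.61830458 235.1367457  132.        ]
scene red [  9  16  11  26 232] [353.95258621 176.29741379]
scene [[356.4, 154.3], [356.2, 156.8], [355.3, 170.2], [354.1, 186.2]]
top [[149.0, 222.1], [149.9, 222.3], [154.4, 223.0], [159.7, 224.0]]
```

```bash
python3 - <<'E'
from h import *
from bench import robot
R=down(np.pi/2)
robot.line_to([591.7,-261.1,250],200)
robot.goto([554,237.5,250],R)
robot.line_to([554,237.5,160],120)
robot.line_to([554,237.5,115],80)
s=robot.observe();print(s["eef_pos"],s["force"],s["time_s"])
c=robot.grab_frame("scene")["color"][90:230,270:450]
cv2.imwrite("pics/e.png",cv2.resize(c[:,:,::-1],None,fx=4,fy=4))
E
```

```text
[554.23151374 237.67167011 115.26164653] [ 0.77639755  1.0732268  -0.0900151 ] 15.4333
```

View pics/e.png

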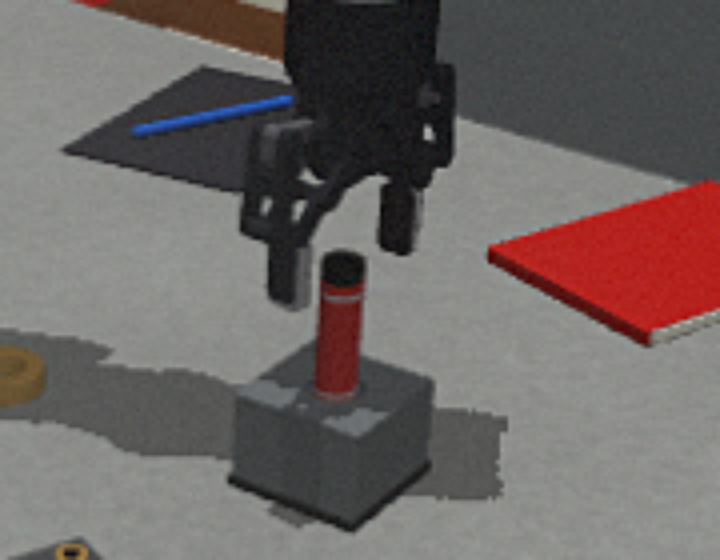

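The fingers sit on either side of the lamp tail at crop (343,265), with their midpoint near (345,245). I'll go down, grip and draw it out.

```bash
python3 - <<'E'
from h import *
from bench import robot
robot.line_to([554,237.5,80],80)
s=robot.observe();print(s["eef_pos"],s["force"])
robot.grab()
s=robot.observe();print(s["eef_pos"],s["force"],s["width"])
robot.line_to([554,237.5,100],50)
s=robot.observe();print(s["eef_pos"],s["force"],s["width"])
robot.line_to([554,237.5,200],100)
robot.dwell(0.2)
s=robot.observe();print(s["eef_pos"],s["force"],s["width"],s["time_s"])
c=robot.grab_frame("scene")["color"][40:220,260:460]
cv2.imwrite("pics/g.png",cv2.resize(c[:,:,::-1],None,fx=3.3,fy=3.3))
E
```

```text
[554.0498696  237.57219082  79.94509048] [ 0.08807856 -0.37279391 -0.33634974]
[554.1712994  238.0200108   80.29816056] [-0.00415847  1.42972629  2.3685779 ] 0.2657277265955444
[554.19399963 237.87046166 100.61600634] [-0.14194971  4.2326555   0.36710223] 0.26762758007955545
[553.76291701 237.37056626 199.38992099] [ 0.02777808 -0.08766136 -1.59574079] 0.26662724300244384 18.5583
```

View pics/g.png

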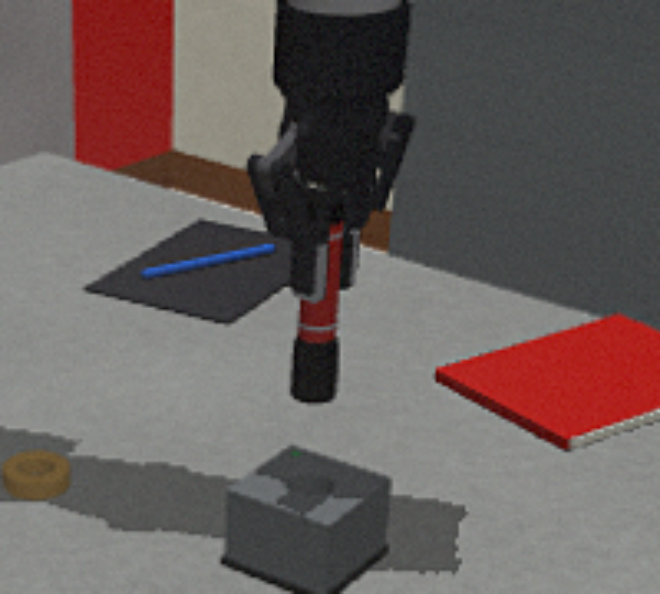

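The lamp is out and held, with its lens at crop (314,400), well clear of the holder. Next is the slanted aiming pose.

```bash
python3 - <<'E'
from h import *; import pickle
from bench import robot
u=np.array([0,1,1])/2**.5
R=Rt(-u,[0,1,-1]); G=np.array([591.7,-261.1,74.])
robot.line_to([554,237.5,260],120)
robot.goto(G+u*250,R)
s=robot.observe();print(s["eef_pos"],s["force"],s["width"])
robot.line_to(G+u*162,60)
robot.dwell(0.5)
s=robot.observe();print(s["eef_pos"],s["tool_rot"],s["force"],s["torque"],s["width"],s["time_s"])
d={}
for n in("scene","top"):
    d[n]=robot.grab_frame(n)
    cv2.imwrite(f"pics/h_{n}.png",d[n]["color"][:,:,::-1])
    print(n,proj(d[n],[G,G+u*90,G+u*124,G+u*220]).round(1).tolist())
pickle.dump(d,open("f1.pkl","wb"))
E
```

```text
[591.87329232 -83.20582548 250.38283211] [ 0.09705845 -0.32746166 -2.07602966] 0.2719459937324298
[ 591.690817   -146.55623218  188.56812557] [[ 1.00000000e+00 -5.79386254e-06  1.89652039e-05]
 [-1.75071573e-05 -7.07117898e-01  7.07095664e-01]
 [ 9.31382002e-06 -7.07095664e-01 -7.07117898e-01]] [-0.08280587 -0.49338419 -1.68433383] [ 0.98531485 -0.01238205  0.04740328] 0.2623106406181452 22.5583
scene [[171.6, 300.3], [200.6, 249.6], [211.5, 230.6], [241.8, 177.4]]
top [[410.3, 198.8], [385.7, 196.3], [375.5, 195.2], [342.9, 191.9]]
```

View pics/h_scene.png

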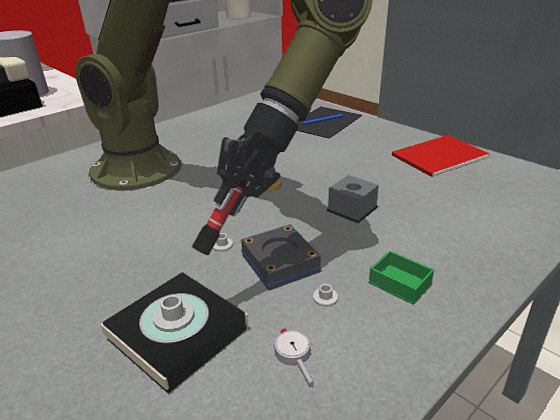

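View pics/h_top.png

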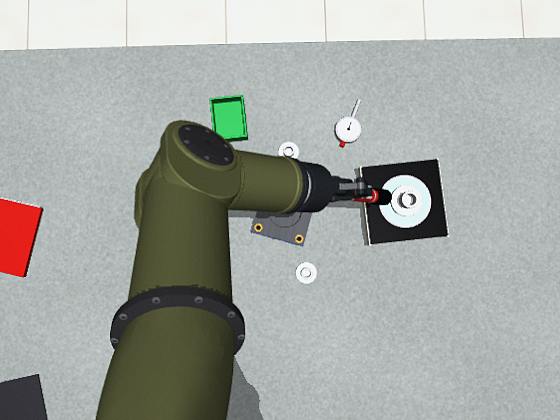

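```bash
python3 - <<'E'
from h import *; import pickle
d=pickle.load(open("f1.pkl","rb"))
a=cv2.resize(d["scene"]["color"][180:345,130:260,::-1],None,fx=3.5,fy=3.5)
b=cv2.resize(d["top"]["color"][150:250,340:450,::-1],None,fx=3,fy=3)
o=np.zeros((600,800,3),np.uint8);o[:a.shape[0],:a.shape[1]]=a;o[:b.shape[0],460:460+b.shape[1]]=b
cv2.imwrite("pics/i.png",o)
E
```

```text
(no output)
```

View pics/i.png

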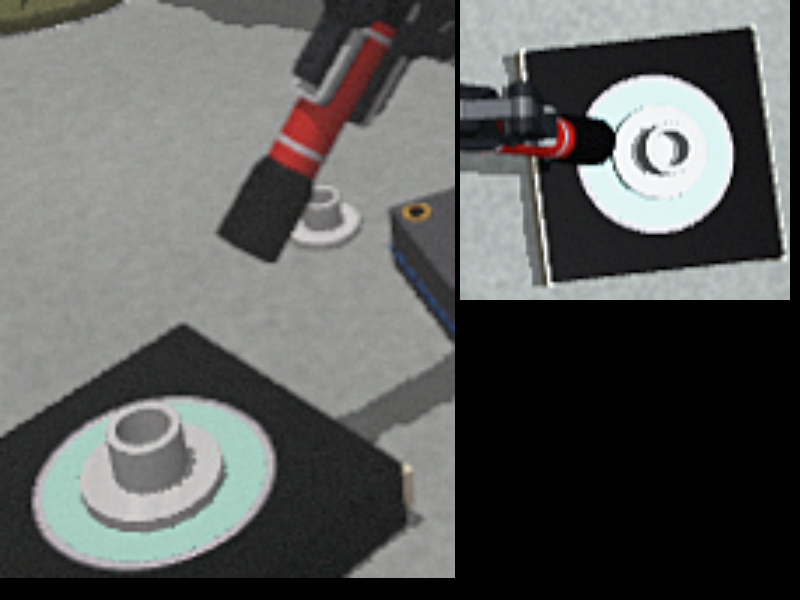

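The lens is at about (201,251) in the scene view and (387,197) in the top view, within 2 px of the predicted points. The extended lamp axis passes within about 1 to 2 px of the hub-top centre in both views. Gauge and tray are where they started. Handing in.

```bash
python3 - <<'E'
from bench import robot
import numpy as np
s=robot.observe();print(np.abs(s["joint_vel"]).max(),s["width"],s["time_s"])
print(robot.finish_job())
E
```

```text
0.0015742895167228526 0.26658664301988366 22.6583
the job is handed in; nothing more can be done
None
```

I moved the casting from the mould onto the inspection glass, then drew the lamp from its holder and handed the job in at 22.7 s with it held on aim. The system gives no verdict, so this rests on my own checks.

- **Casting:** I lowered it in small steps until the wrist force rose by about 7 N, then let go. The pictures show it flat, near the middle of the glass, with the flange fully on it.
- **Lamp:** It is held at a 45° slant with the lens down, about 90 mm from the top of the casting and 138 mm above the table. In both views, the lens and the line of its beam fall within about 2 px of where they should be. The arm was still, the grip was unchanged, and the lamp touched nothing but the gripper.
- **Bystanders:** The dial gauge and green tray look unmoved. The brass ring was mostly hidden behind the arm in the last pictures, so I could not fully confirm it; the arm's moves stayed well above it.

**Disagreements:** The two cameras differed by about 4–5 mm on positions, so I averaged them. In the last top view, the casting's hub appeared about 3 px (roughly 6 mm) from its predicted spot, against about 1 px in the scene view. Both are well within the 18 mm and 30 mm limits.

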